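# Index the parts turntable to the bearing and lock it

## Robot

A 6-joint arm with a two-finger parallel gripper is mounted at the origin on a cart in front of the work surface, level with it; the furniture and walls round the work are solid. World frame = base frame: x ahead of the robot, y to its left, z up, the work surface at z = 0. Lengths are in m, angles in rad, forces in N, time in s.
With the tool pointing down it reaches from about 0.275 to 0.75 m from the base axis. Payload 10.2 kg.
Tool frame: the origin (TCP) lies midway between the tips of the shut fingers; the grasp point (between the pads) lies 19 mm behind it (env.hold_point_z is the distance from the TCP to the grasp point, in m); z points along the fingers, y is the line along which they close (so a half turn about z gives the same grasp; the last joint's range is limited). The gripper opens to 85 mm and grips with 20 to 120 N. Pads are 22 mm wide; open, the fingers measure 114 mm over their backs; the gripper's body (76 mm by 85 mm) begins 54 mm behind the grasp point. The pads swing forward as they close: fully open they stand 13 mm farther back than shut.
Start: joints at [-1.456, 0.313, 1.498, -0, 1.331, -0.223], TCP at [0.174, -0.495, 0.231] pointing down, gripper open.
Joint ranges: [-2.94, 2.94], [-0.97, 2.17], [0.19, 2.56], [-1.23, 4.37], [0.02, 3.11], [-2.88, 2.88]. Speed limits (rad/s): [2.39, 2.39, 3.01, 3.14, 3.14, 3.14].

## Interface

Orientations are given as a unit quaternion [x, y, z, w].
In Python, from bench import env, kinematics, monitor, eyes, job gives the robot as it stands. The module is installed in compiled form; this text tells all that it offers. Calls block until the motion is done:
- env.reach(position, orientation): joint-space move of the TCP to a pose.
- env.movel(position, velocity=0.15, frame=None, guard=None): straight line of the TCP; frame=None keeps the orientation; velocity is the mean speed in m/s. With guard (N) it stops when the force on the tool has changed by that much, and returns True; else False.
- env.set_joints(angles): joint-space move.
- env.release() and env.close_gripper(effort=None): open the fingers fully, or close them until they stop; effort is the grip in N (None keeps the last).
- env.hold(seconds).
- kinematics.ik(position, orientation): joint angles nearest the present ones, or None.
- monitor.sense(): the state.
- eyes.grab_frame(name): name is "scene" or "top"; returns a dict with "frame" (420x560x3 uint8, red, green, blue), "mtx" (3x3 intrinsics, pixels), "k1" (the pictures are not rectified: a ray, as slopes to the right and down, at radius r is drawn at 1 + k1 r^2 times it, then the intrinsics apply), "view" (4x4, takes a point from world to camera coordinates). Camera axes: x right, y down, z forward; pixel columns grow to the right and rows downward; lengths in m; the calibration is good to about 2 mm. A picture is of the moment at which its call begins. There is no depth.
A pose or a line that the arm cannot do raises env.MotionError and nothing moves.
- job.hand_in(): hands the job in; it is judged then, once.
The state is a dict: "clock": time; "joints": joint angles; "qvel": joint speeds; "joint_efforts": joint torques, N m; "position": TCP position; "ee_rot": TCP orientation; "contact_force": force on the tool from outside, world axes, zero at the start; "ft_torque": the same for the moment, N m; "finger_gap": opening from 0.0 (shut) to 1.0 (fully open); "gripper_force": force on a finger pad.
Only numpy, scipy, OpenCV 4.12 (cv2) and the standard library are available. Lean on these libraries where they do the work, as an engineer would, in place of code of your own. Each camera call takes 0.05 s, during which the arm holds its last target. There are 200 camera calls.

## Task

Push the turntable round by the upright tab at its rim, either way, until the ball bearing's nest stands in line with the pointer on the fixed foot, then press the lock pin behind the pointer fully down. Only push with the fingertips or the outside of the fingers: do not pinch the tab, push the disc itself, or touch or lift any part in the nests, and leave the things on the bench where they are.

Things in the scene. Friction and masses are not known exactly. Their poses are not given: they have to be found in the camera images.
- axis_top (a point): Point on the vertical axis of the turntable at the level of the disc's upper face (z = 0.042). The turntable is an aluminium disc, 210 mm across and 12 mm thick, on a grey foot that is fixed to the bench; on its upper face are five equal round black nests (rims 6 mm high, 59 mm across outside) on a circle of 64 mm radius, 72 degrees apart, one part lying loose in each.
- turntable (a joint): Angle of the turntable in rad about its upright axis, 0 at the start, growing anticlockwise seen from above; limits +-6.2 (no stop within a turn either way). It has steady friction: about 2 to 3 N of push at the tab turns it, it has no clicks and it stays where it is left.
- tab_mid (a point): Middle of the turntable's one tab: an upright steel fin at the rim of the disc, the only part that stands up at the edge. It lies along the radius: 24 mm long radially (94 to 118 mm from the axis), 8 mm thick across, and its top is 36 mm above the disc's upper face. This point is 106 mm from the axis at z = 0.060; the fin's top is at z = 0.078. Site x points along the radius towards the axis, y across the fin. Tab lies halfway between two nests.
- tab_l: The half of the tab's thickness on its +y side (4 mm thick). The body's origin lies on the turntable's axis, not at the tab.
- tab_r: The half of the tab's thickness on its -y side (4 mm thick). The body's origin lies on the turntable's axis, not at the tab.
- disc: The turntable's disc with the nests (without the tab). Origin on the axis at the disc's underside (z = 0.030).
- pointer_tip (a point): Tip of the pointer: a steel finger on the lock housing of the fixed foot, 122 mm from the axis, pointing at the axis, z = 0.041 (lower than the disc's upper face).
- pick_point (a point): The point 64 mm from the axis straight in line with the pointer, z = 0.042: the middle of a nest lies there when the nest is in line with the pointer.
- lock_pin_top (a point): Middle of the flat top of the lock pin, a round upright steel button 22 mm across in a dark collar (33 mm across) on the square lock housing behind the pointer, 160 mm from the axis; its top is at z = 0.061 when up (11 mm above the collar) and 0.053 when down.
- lock_pin (a joint): Travel of the lock pin in m: 0 up (start), 0.008 fully down. About 3 to 4 N of push moves it; it stays where it is left. At the bottom it meets a hard stop.
- bearing_mid (a point): Centre of the ball bearing, a ring 47 mm across and 14 mm high with an open bore, lying flat in one of the nests (up to 3 mm of play); which nest varies.
- bush_mid (a point): Centre of the rubber bush, 35 mm across and 26 mm high, grooved round its waist, standing in a nest.
- union_mid (a point): Centre of the brass union, threaded at both ends with a hexagon between, 36 x 19 x 17 mm, lying in a nest.
- relay_mid (a point): Centre of the relay, a 28 mm cube-like block with blades on top, 34 mm high, standing in a nest.
- bolt_mid (a point): Centre of the bolt, 35 mm long, standing on its 13 mm hexagon head in a nest.
- pliers: Pliers, 166 mm long, 14 mm high, lying on the bench to the right of the turntable; origin under their middle. A bystander.
- spark_plug: Spark plug, 76 mm long, lying on the bench; origin under its middle. A bystander.
- oil_filter: Oil filter, an upright can 69 mm across and 90 mm high, on the bench; origin under its middle. A bystander.
- ratchet: Ratchet handle, 199 mm long, 31 mm high, lying on the bench; origin under its middle. A bystander.
- bearing: The same bearing as a body; origin at the centre of its underside.
- bush: The same rubber bush as a body; origin at the centre of its underside.
- union: The same brass union as a body; origin at the centre of its underside.
- relay: The same relay as a body; origin at the centre of its underside.
- bolt: The same bolt as a body; origin at the centre of its underside.

How it is judged:
By the outcome, as a careful person would: the job done as asked, in the order asked, and still so for the second after the job is handed in, with the robot touching nothing.
It also fails if it takes over 72 s, if anything falls off the work surface, if the arm or the gripper's body presses on something with over 40 N, if the wrist force passes 120 N, or if a joint passes its speed limit or range.

## Working session

There is one attempt and no reset: what is moved stays moved. The work goes in short steps, each a Python script; the robot and the scene stay as the last script left them, time stands still between calls to the robot, and variables do not carry over. Pictures are saved under pics/ and viewed, at most 10 in all, crops included, and the job is handed in when it is done.

```bash
mkdir -p pics; cat > h.py <<'E'
import numpy as np, cv2
from bench import env, kinematics, monitor, eyes, job
def snap(cam,name,crop=None,s=1):
    f=eyes.grab_frame(cam); im=f["frame"][:,:,::-1]
    if crop: c0,r0,c1,r1=crop; im=im[r0:r1,c0:c1]
    cv2.imwrite("pics/"+name,cv2.resize(im,None,fx=s,fy=s,interpolation=cv2.INTER_CUBIC)); return f
def p2w(f,u,v,z):
    K=f["mtx"]; x=np.array([(u-K[0,2])/K[0,0],(v-K[1,2])/K[1,1]]); s=x.copy()
    for _ in range(20): s=x/(1+f["k1"]*(s@s))
    V=f["view"]; R=V[:3,:3]; o=-R.T@V[:3,3]; d=R.T@np.array([s[0],s[1],1])
    return o+d*(z-o[2])/d[2]
def w2p(f,p):
    c=f["view"][:3,:3]@np.array(p)+f["view"][:3,3]; s=c[:2]/c[2]; s=s*(1+f["k1"]*(s@s))
    return f["mtx"][:2,:2]@s+f["mtx"][:2,2]
E
python3 - <<'E'
from h import *
for c in("top","scene"):
    f=snap(c,c+"0.png",None,1.4); print(f["mtx"],f["k1"],f["view"])
print(monitor.sense())
E
```

```text
[[474.38272984   0.         274.4157725 ]
 [  0.         474.38272984 209.14081693]
 [  0.           0.           1.        ]] 0.05656267424529197 [[-0.017782   -0.99959066 -0.02241253  0.02629307]
 [-0.99209592  0.02042467 -0.1238084   0.55101111]
 [ 0.12421549  0.02003382 -0.992053    1.29757131]
 [ 0.          0.          0.          1.        ]]
[[444.10273502   0.         282.84991794]
 [  0.         444.10273502 210.83773831]
 [  0.           0.           1.        ]] -0.013099756272739712 [[-0.66996659 -0.74224213  0.01487946  0.36991204]
 [-0.56841473  0.499967   -0.65340469  0.36039229]
 [ 0.47754525 -0.44621701 -0.75686255  0.83538023]
 [ 0.          0.          0.          1.        ]]
{'clock': 0.1, 'joints': array([-1.45641727e+00,  3.13420374e-01,  1.49836908e+00,  8.18062296e-06,
        1.33101767e+00, -2.23381170e-01]), 'qvel': array([ 0.0012867 , -0.00153646, -0.0022347 ,  0.00144742,  0.00085605,
       -0.00089459]), 'joint_efforts': array([ 3.00247892e-03, -4.12900579e+01, -2.60141391e+01, -2.36024134e-04,
        3.00119958e-03, -1.80151676e-05]), 'position': array([ 0.1739439 , -0.49509669,  0.23077584]), 'ee_rot': array([ 9.85773596e-01,  1.68077508e-01,  3.70452513e-05, -6.06114805e-04]), 'contact_force': array([-0.50035339, -0.18400014,  0.74365481]), 'ft_torque': array([-0.01463342,  0.03913495, -0.01940672]), 'gripper_force': 0.0, 'finger_gap': 0.9975121985780424}
```

View pics/top0.png

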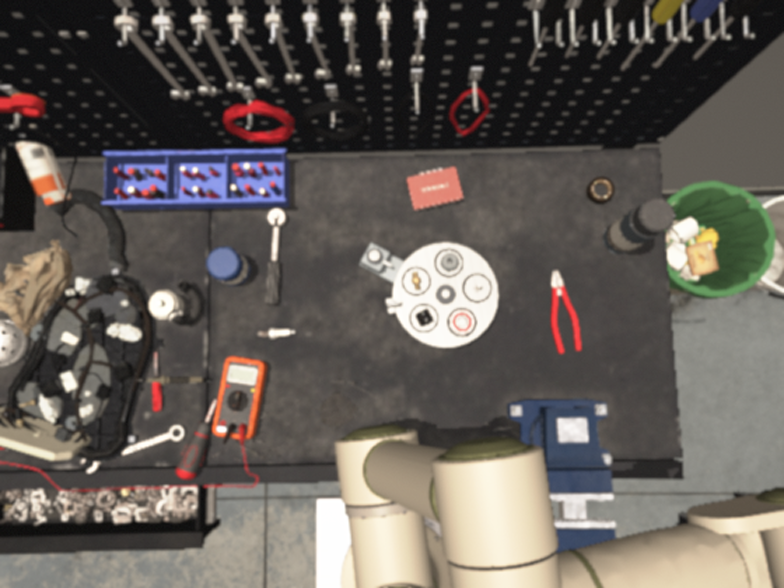

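View pics/scene0.png

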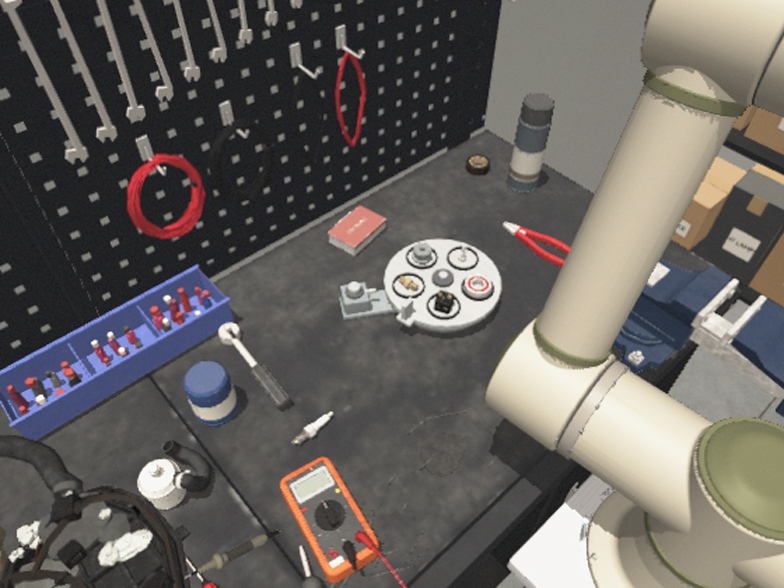

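The top view shows the disc at about (446,294), the tab at (393,305) and the lock pin at (376,255). I'll enlarge it to identify the parts.

```bash
python3 - <<'E'
from h import *
a=eyes.grab_frame("top")["frame"][160:260,245:365,::-1]
b=eyes.grab_frame("scene")["frame"][160:245,235:365,::-1]
a=cv2.resize(a,(660,550),interpolation=3); cv2.imwrite("pics/t1.png",a)
cv2.imwrite("pics/s1.png",cv2.resize(b,(780,510),interpolation=3))
E
```

```text
(no output)
```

View pics/t1.png

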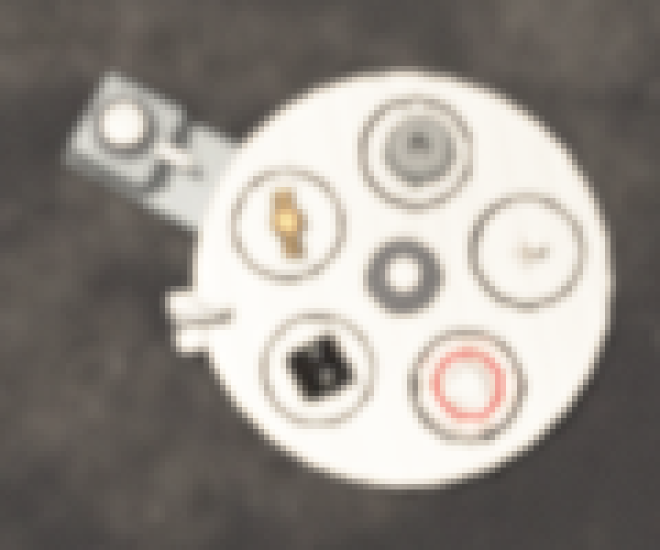

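View pics/s1.png

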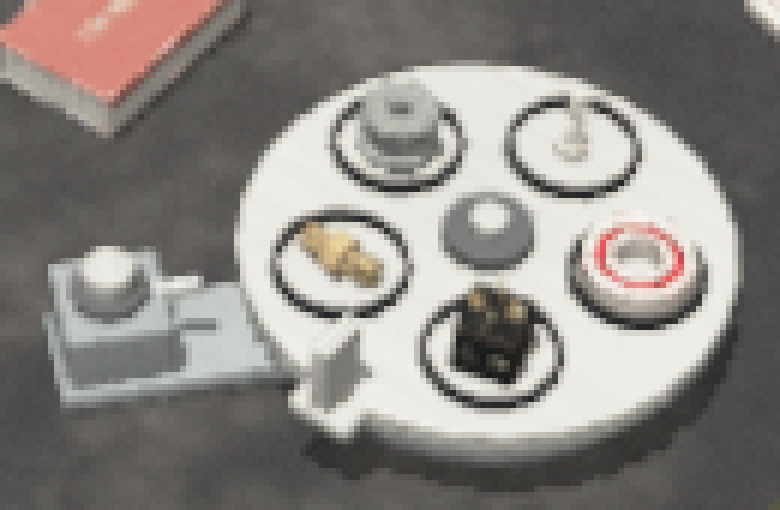

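```bash
cat >> h.py <<'E'
from scipy.optimize import least_squares
def fit(f,pts,z=.048):
    """pts: full-frame pixels of union,bush,bolt,bearing,relay nests in order (clockwise) -> axis xy, bearing nest angle"""
    P=np.array([p2w(f,*p,z)[:2] for p in pts])
    m=lambda q:np.array([[q[0]+.064*np.cos(q[2]-(i-3)*1.25664),q[1]+.064*np.sin(q[2]-(i-3)*1.25664)] for i in range(5)])
    c=P.mean(0); d=P[3]-c
    s=least_squares(lambda q:(m(q)-P).ravel(),[*c,np.arctan2(d[1],d[0])])
    return s.x,(P-m(s.x))*1000
E
python3 - <<'E'
from h import *
f=eyes.grab_frame("top"); g=lambda x,y:((x+.5)/5.5-.5+245,(y+.5)/5.5-.5+160)
q,r=fit(f,[g(288,224),g(417,152),g(527,250),g(466,384),g(318,370)]); print(q,np.degrees(q[2]),r.round(1))
for n,p,z in(("pin",(125,122),.061),("tip",(193,166),.041),("tab",(205,312),.078)):
    w=p2w(f,*g(*p),z); d=w[:2]-q[:2]; print(n,w,np.hypot(*d),np.degrees(np.arctan2(d[1],d[0])))
f=eyes.grab_frame("scene"); g=lambda x,y:((x+.5)/6-.5+235,(y+.5)/6-.5+160)
q,r=fit(f,[g(341,265),g(398,142),g(573,147),g(638,270),g(491,350)]); print(q,np.degrees(q[2]),r.round(1))
for n,p,z in(("pin",(107,268),.061),("tip",(205,284),.041),("tab",(336,338),.078)):
    w=p2w(f,*g(*p),z); d=w[:2]-q[:2]; print(n,w,np.hypot(*d),np.degrees(np.arctan2(d[1],d[0])))
E
```

```text
[ 0.54567404 -0.10500321 -2.64561433] -151.582535249674 [[-0.1 -0.4]
 [-0.5 -0.4]
 [ 0.2  0.3]
 [ 1.   0.6]
 [-0.5 -0.1]]
pin [0.62495305 0.03350277 0.061     ] 0.15959030800229065 60.21374011479243
tip [ 6.05093827e-01 -1.71131072e-04  4.10000000e-02] 0.12050093341195998 60.455035022620315
tab [ 0.52596156 -0.00499056  0.078     ] 0.1019368006924439 101.15007148162687
[ 0.54355493 -0.10216347 -2.63981507] -151.25026201682766 [[-0.2  0.1]
 [-0.8  0. ]
 [-0.7  0.6]
 [ 0.8 -0.8]
 [ 0.9  0.1]]
pin [0.62335912 0.03581265 0.061     ] 0.15939297144808037 59.9552845178712
tip [6.04296506e-01 4.80865469e-04 4.10000000e-02] 0.11927027464243264 59.38433563979406
tab [0.52525369 0.00174722 0.078     ] 0.10551003134921781 99.98876112367297
```

The bearing is the red-sealed ring at −151.5°, the pointer is at 60°, and the tab is at 100.5°. Turning clockwise by about 148° is the shorter way. I'll check that path first, then approach.

```bash
cat >> h.py <<'E'
from scipy.spatial.transform import Rotation as Ro
AX=np.array([.5446,-.1036]); PT=60.1
def pose(th,off=.0185,z=.055,sg=1,r=.110):
    a=np.radians(th); rh=np.array([np.cos(a),np.sin(a)]); t=np.array([-rh[1],rh[0]])
    y=np.array([*(sg*t),0]); zz=np.array([0,0,-1.]); 
    return np.array([*(AX+r*rh+off*t),z]), Ro.from_matrix(np.c_[np.cross(y,zz),y,zz]).as_quat()
E
python3 - <<'E'
from h import *
for sg in(1,-1):
    for th in range(101,-54,-22):
        j=kinematics.ik(*pose(th,sg=sg)); print(sg,th,None if j is None else j.round(2))
E
```

```text
1 101 [-0.23  0.49  1.76 -0.    0.9   2.72]
1 79 None
1 57 [-0.2   0.64  1.49 -0.    1.01 -2.77]
1 35 [-0.23  0.7   1.37 -0.    1.07 -2.41]
1 13 [-0.27  0.75  1.27 -0.    1.11 -2.07]
1 -9 [-0.33  0.78  1.22 -0.    1.14 -1.74]
1 -31 [-0.4   0.78  1.22 -0.    1.14 -1.42]
1 -53 [-0.46  0.76  1.27 -0.    1.11 -1.11]
-1 101 [-0.23  0.49  1.76 -0.    0.9  -0.42]
-1 79 [-0.2   0.56  1.63 -0.    0.95 -0.01]
-1 57 [-0.2   0.64  1.49 -0.    1.01  0.38]
-1 35 [-0.23  0.7   1.37 -0.    1.07  0.73]
-1 13 [-0.27  0.75  1.27 -0.    1.11  1.07]
-1 -9 [-0.33  0.78  1.22 -0.    1.14  1.4 ]
-1 -31 [-0.4   0.78  1.22 -0.    1.14  1.72]
-1 -53 [-0.46  0.76  1.27 -0.    1.11  2.04]
```

```bash
python3 - <<'E'
from h import *
env.close_gripper(20)
p,o=pose(100.5,.045,.20,-1); env.reach(p,o)
p,o=pose(100.5,.045,.055,-1); print(env.movel(p,.12,guard=8))
p,o=pose(100.5,.014,.055,-1); print(env.movel(p,.02,guard=1.5))
s=monitor.sense(); a=np.radians(100.5); print(s["position"],(s["position"][:2]-AX)@[-np.sin(a),np.cos(a)],s["contact_force"],s["clock"],s["finger_gap"])
snap("scene","s2.png",(200,120,420,285),3.5)
E
```

```text
False
True
[0.50935353 0.00187332 0.05462225] 0.015435283432589252 [-0.36261829  0.80660779  0.5504933 ] 5.8833 0.0002017874250386587
```

View pics/s2.png

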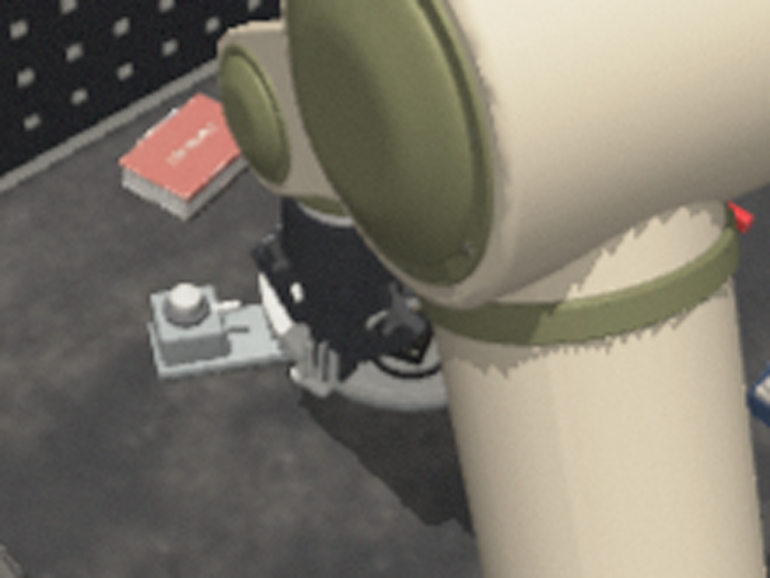

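The fingers are against the near side of the tab, at about (320,365) in the crop. I'll push round to about 6° short and then look.

```bash
python3 - <<'E'
from h import *
for th in np.linspace(100.5,-42,14)[1:]:
    p,o=pose(th,.0154,.055,-1)
    if env.movel(p,.06,frame=o,guard=15): print("stop",th); break
s=monitor.sense(); print(s["contact_force"],s["clock"],np.abs(s["qvel"]).max())
p,o=pose(th,.05,.055,-1); env.movel(p,.1,frame=o)
p,o=pose(th,.05,.20,-1); env.movel(p,.2,frame=o)
env.reach([.30,-.35,.25],o); print(monitor.sense()["clock"])
a=eyes.grab_frame("top")["frame"][160:260,245:365,::-1]; cv2.imwrite("pics/t3.png",cv2.resize(a,(660,550),interpolation=3))
b=eyes.grab_frame("scene")["frame"][160:245,235:365,::-1]; cv2.imwrite("pics/s3.png",cv2.resize(b,(780,510),interpolation=3))
E
```

```text
[-0.67850778 -0.63300902 -0.03053979] 12.4417 0.00428910485998929
15.3667
```

View pics/t3.png

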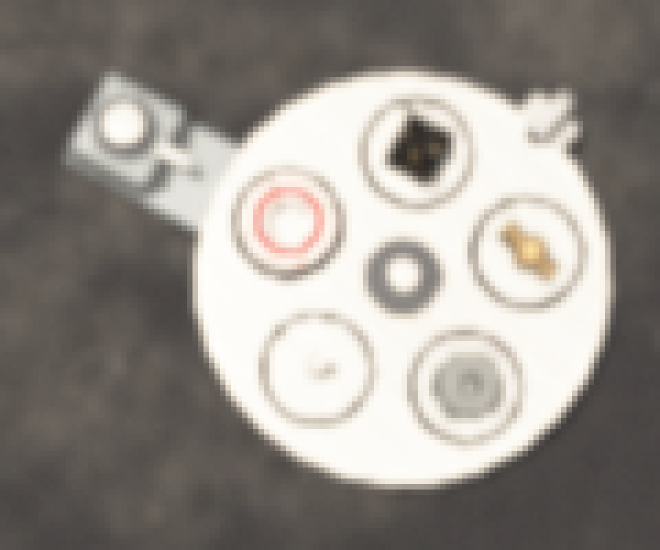

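The bearing nest now stands about 4.5° short of the pointer. The nests fall on the same pixels as before, so the disc turned −144°. Next is a final push of 4.5°, then a check.

```bash
python3 - <<'E'
from h import *
p,o=pose(-42,.05,.20,-1); env.reach(p,o)
for a in((-42,.05),(-42,.02)): p,o=pose(*a,.055,-1); env.movel(p,.12,frame=o,guard=12)
p,o=pose(-46.5,.0154,.055,-1); print(env.movel(p,.02,frame=o,guard=15))
p,o=pose(-46.5,.05,.055,-1); env.movel(p,.1,frame=o)
p,o=pose(-46.5,.05,.20,-1); env.movel(p,.2,frame=o)
env.reach([.30,-.35,.25],o); print(monitor.sense()["clock"])
a=np.mean([eyes.grab_frame("top")["frame"][160:260,245:365,::-1].astype(float) for _ in range(4)],0); cv2.imwrite("pics/t4.png",cv2.resize(a.astype(np.uint8),(660,550),interpolation=3))
b=eyes.grab_frame("scene")["frame"][160:245,235:365,::-1]; cv2.imwrite("pics/s4.png",cv2.resize(b,(780,510),interpolation=3))
E
```

```text
False
22.4917
```

View pics/t4.png

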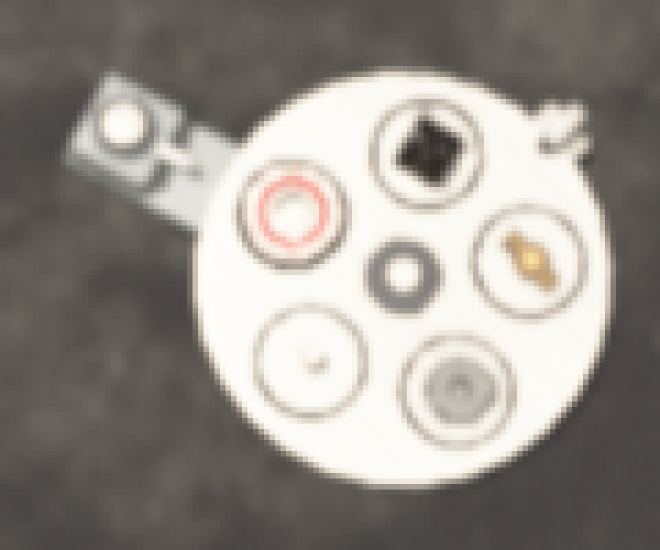

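View pics/s4.png

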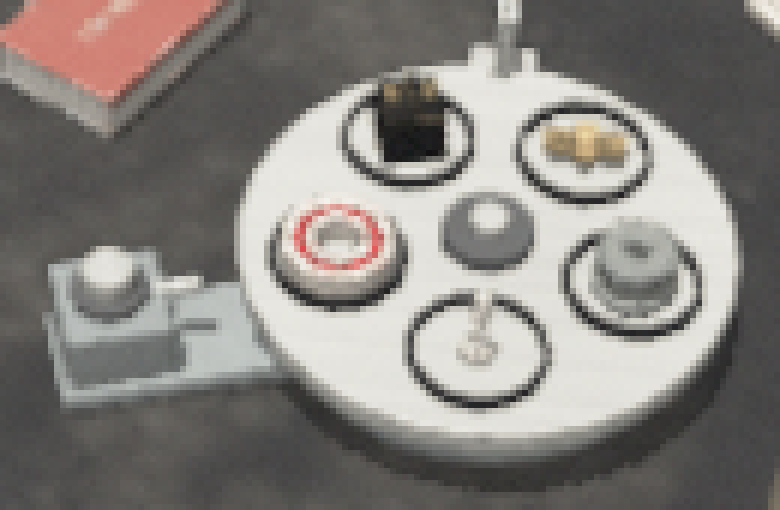

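```bash
python3 - <<'E'
from h import *
for cam,s,o,N,pin in(("top",5.5,(245,160),[(529,263),(457,391),(311,361),(293,214),(427,154)],(125,122)),("scene",6,(235,160),[(585,152),(632,285),(480,349),(339,250),(408,138)],(107,268))):
    f=eyes.grab_frame(cam); g=lambda p:[(p[i]+.5)/s-.5+o[i] for i in(0,1)]
    q,r=fit(f,[g(p) for p in N]); w=p2w(f,*g(pin),.061); d=w[:2]-q[:2]
    print(q[:2],np.degrees(q[2]),r.round(1).tolist(),w,np.degrees(np.arctan2(d[1],d[0])))
    # axis from the fixed hub, pin via bright blob
    im=f["frame"].astype(float).mean(2); u,v=np.round(g(pin)).astype(int); c=im[v-6:v+7,u-6:u+7]
    m=(c>205).astype(float); yy,xx=np.mgrid[v-6:v+7,u-6:u+7]; print("blob",(xx*m).sum()/m.sum(),(yy*m).sum()/m.sum(),m.sum(),g(pin))
    if cam=="top":
        print("pin px diameter expected",22e-3*474/1.22)
E
```

```text
[ 0.54536887 -0.10509074] 59.2219461761752 [[-0.4, 0.4], [0.4, 0.1], [0.2, -0.7], [0.1, -0.3], [-0.3, 0.4]] [0.62495305 0.03350277 0.061     ] 60.134379686088785
blob 266.6078431372549 182.2549019607843 51.0 [267.3181818181818, 181.77272727272728]
pin px diameter expected 8.547540983606556
[ 0.5434266  -0.10232216] 58.969033470488085 [[0.4, -0.1], [-0.2, 1.4], [-0.4, -1.3], [0.9, -1.7], [-0.6, 1.6]] [0.62335912 0.03581265 0.061     ] 59.943925554493916
blob 252.5 204.2941176470588 34.0 [252.41666666666666, 204.25]
```

The second look says roughly 0.9° over, which is about the reading noise. I'll refine with a sub-pixel fit of the nest rims and pin.

```bash
cat >> h.py <<'E'
from scipy.optimize import minimize
A=np.linspace(0,2*np.pi,72,endpoint=False); C=np.c_[np.cos(A),np.sin(A)]
def ring(f,im,c,r,z):
    p=np.array([w2p(f,[*(c+r*k),z]) for k in C],np.float32)
    return cv2.remap(im,p[:,:1].copy(),p[:,1:].copy(),cv2.INTER_CUBIC).mean()
def refine(cam,b0):
    F=[eyes.grab_frame(cam) for _ in range(3)]; f=F[0]
    im=np.mean([k["frame"].astype(np.float32).mean(2) for k in F],0).astype(np.float32)
    ax0=AX+([.0008,-.0014] if cam=="top" else [-.0011,.0013])
    dirv=lambda d:np.array([np.cos(np.radians(d)),np.sin(np.radians(d))])
    def cn(q):  # dark rims against bright just outside
        c=ax0+q[:2]/1000
        return sum(ring(f,im,c+.064*dirv(q[2]+72*i),.0285,.048)-.5*ring(f,im,c+.064*dirv(q[2]+72*i),.0325,.045) for i in range(5))
    def cd(q):  # bright disc edge
        c=ax0+q/1000; return ring(f,im,c,.109,.042)-ring(f,im,c,.102,.042)
    def cp(q):
        c=ax0+.16*dirv(PT)+q/1000
        return ring(f,im,c,.0145,.050)-ring(f,im,c,.009,.061)-ring(f,im,c,.005,.061)
    S=lambda fn,x:minimize(fn,x,method="Nelder-Mead",options=dict(initial_simplex=np.vstack([x]+[np.add(x,e) for e in np.eye(len(x))*1.5]))).x
    q=S(cn,[0,0,b0]); d=S(cd,[0,0]); p=S(cp,[0,0]); v=.16*dirv(PT)+(p-q[:2])/1000
    print(cam,"axis(nests)",q[:2].round(2),"disc",d.round(2),"pin",p.round(2),"nest %.2f pointer %.2f dist %.4f"%(q[2],np.degrees(np.arctan2(v[1],v[0])),np.hypot(*v)),ax0+q[:2]/1000+v)
E
python3 - <<'E'
from h import *
for b in(58.5,60.5):
    for c in("top","scene"): refine(c,b)
E
```

```text
top axis(nests) [0.49 0.18] disc [0.25 0.3 ] pin [-0.26  0.98] nest 59.27 pointer 60.47 dist 0.1603 [0.62490007 0.03467893]
scene axis(nests) [ 0.52 -0.1 ] disc [ 1.46 -0.92] pin [-0.49 -0.54] nest 59.38 pointer 60.33 dist 0.1591 [0.62277303 0.03586832]
top axis(nests) [0.42 0.11] disc [0.43 0.21] pin [-0.26  0.98] nest 59.27 pointer 60.46 dist 0.1604 [0.62490007 0.03467893]
scene axis(nests) [ 0.56 -0.03] disc [ 1.47 -0.92] pin [-0.49 -0.54] nest 59.40 pointer 60.34 dist 0.1590 [0.62277274 0.03586741]
```

Both cameras agree on about 1.0° past the pointer. I'll nudge it back from the other side by touch plus a small increment.

```bash
python3 - <<'E'
from h import *
T=-48.7
p,o=pose(T,-.05,.20,-1); env.reach(p,o)
p,o=pose(T,-.05,.055,-1); print(env.movel(p,.12,frame=o,guard=8))
p,o=pose(T,-.023,.055,-1); print(env.movel(p,.08,guard=3))
p,o=pose(T,-.010,.055,-1); print(env.movel(p,.01,guard=1.5))
a=np.radians(T); t=np.array([-np.sin(a),np.cos(a),0]); q=monitor.sense()["position"]; print("off",(q[:2]-AX)@t[:2])
env.movel(q+t*.0017,.01); s=monitor.sense(); print("off",(s["position"][:2]-AX)@t[:2],s["contact_force"]@t)
p,o=pose(T,-.05,.055,-1); env.movel(p,.1,frame=o)
p,o=pose(T,-.05,.20,-1); env.movel(p,.2,frame=o)
env.reach([.30,-.35,.25],o); print(monitor.sense()["clock"])
for c in("top","scene"): refine(c,60)
E
```

```text
False
False
True
off -0.015737820991575387
off -0.01413656520904613 -0.9176186068939569
30.2
top axis(nests) [0.37 0.03] disc [0.43 0.29] pin [-0.26  0.98] nest 60.51 pointer 60.46 dist 0.1605 [0.62490007 0.03467893]
scene axis(nests) [0.5  0.03] disc [ 1.34 -1.07] pin [-0.45 -0.5 ] nest 60.46 pointer 60.30 dist 0.1591 [0.62280661 0.03590561]
```

Aligned within about 0.1°. Now the pin.

```bash
python3 - <<'E'
from h import *
_,o=pose(60,0,.2,-1); P=np.array([.6240,.0350,0]); q=lambda z:P+[0,0,z]
env.reach(q(.20),o)
print(env.movel(q(.072),.12,frame=o,guard=8))
print(env.movel(q(.045),.015,guard=18))
s=monitor.sense(); print(s["position"],s["contact_force"])
env.hold(.3); print(monitor.sense()["position"],monitor.sense()["contact_force"])
env.movel(q(.20),.12); env.reach([.30,-.35,.25],o); print(monitor.sense()["clock"])
for c in("top","scene"): refine(c,60)
b=eyes.grab_frame("scene")["frame"][160:245,235:365,::-1]; cv2.imwrite("pics/s5.png",cv2.resize(b,(780,510),interpolation=3))
E
```

```text
False
True
[0.62408449 0.03499321 0.05306517] [-1.23698307 -0.8964387   6.19368919]
[0.62407315 0.03499238 0.05305684] [-2.66714806  0.71583443  4.67942227]
38.2833
top axis(nests) [0.35 0.  ] disc [0.43 0.29] pin [-1.48  0.56] nest 60.57 pointer 60.77 dist 0.1596 [0.6236753  0.03426578]
scene axis(nests) [ 0.53 -0.02] disc [ 1.25 -1.01] pin [-3.51  1.74] nest 60.50 pointer 61.67 dist 0.1596 [0.61975097 0.03814721]
```

View pics/s5.png

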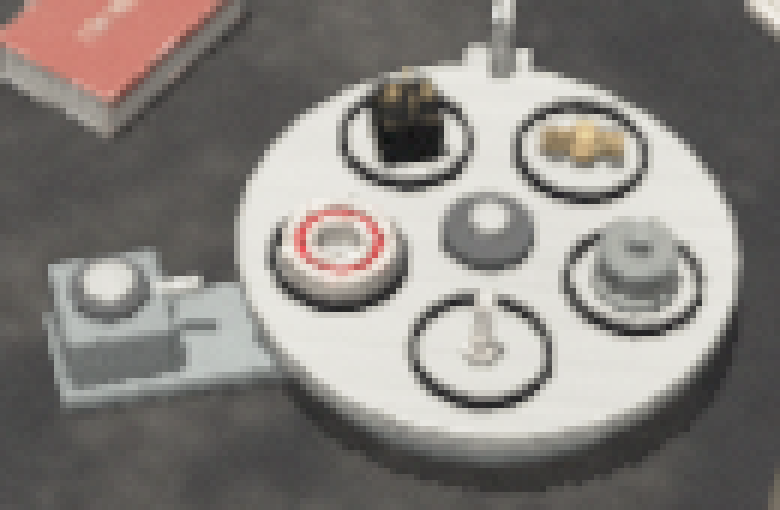

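The pin is down, with its top now at (113,280) in the crop instead of (107,268), and the bearing nest is still in line. One firmer press will make sure it is on the stop.

```bash
python3 - <<'E'
from h import *
_,o=pose(60,0,.2,-1); P=np.array([.6240,.0350,0]); q=lambda z:P+[0,0,z]
env.reach(q(.20),o); env.movel(q(.062),.12,frame=o,guard=8)
print(env.movel(q(.045),.01,guard=28)); s=monitor.sense(); print(s["position"],s["contact_force"])
env.movel(q(.20),.12); env.reach([.30,-.35,.25],o); print(monitor.sense()["clock"])
for c in("top","scene"): refine(c,60)
print(job.hand_in())
E
```

```text
True
[0.6240423  0.03501214 0.0530298 ] [-2.75765038 -0.33171359  7.18618568]
46.0917
top axis(nests) [0.37 0.03] disc [0.43 0.29] pin [-1.52  0.57] nest 60.51 pointer 60.78 dist 0.1595 [0.62364074 0.03427439]
scene axis(nests) [ 0.53 -0.02] disc [ 1.26 -0.99] pin [-3.48  1.77] nest 60.50 pointer 61.67 dist 0.1596 [0.6197739  0.03817248]
the job is handed in; nothing more can be done
None
```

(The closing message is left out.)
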